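Hang the slotted bracket on its storage stud and lock it with the keeper

TASK

Put the slotted steel bracket away on its stand: swing the keeper bar aside, slide the bracket's side slot over the headed stud and let the bracket down so that it hangs freely with the stud at the top of the slot, then swing the keeper fully back to its stop so that it lies over the bracket's shoulder. Leave the other things on the bench where they are.

Things in the scene. Friction and masses are not known exactly. Their poses are not given: they have to be found in the camera images.
- bracket: Loose steel bracket, about 0.22 kg, upright on its split foot, yaw within 0.5 rad of zero. Origin: centre of underside; z up, x through the thickness, y along the width. Plate 5 mm thick, 80 mm wide (y -40 to 40) up to square shoulders at z 105; 34 mm wide tab above. Foot 5 mm thick: +y half bent 30 mm to -x, -y half 30 mm to +x. Hook-shaped slot right through the plate, its mouth in the +y edge.
- bracket_tab (a point): Middle of the bracket's tab, (0, 0, 130) mm in its frame. The tab is 5 mm thick in x, 34 mm wide in y, and goes from z 105 to its rounded top at z 150: the place to grip, across the thickness.
- slot_mouth (a point): Middle of the slot's mouth, (0, 40, 67) mm in the bracket's frame. From it the slot's level leg, 18 mm high (z 58 to 76), runs in to y = -8.
- slot_seat (a point): (0, 0, 87) mm in the bracket's frame, in the slot's vertical leg, which is 16 mm wide (y -8 to 8) and goes from the inner end of the level leg up to z = 92. The stud's centre line lies here when the bracket hangs.
- stand: Fixed grey stand with a headed steel stud. Origin on the bench below the stud's groove; z up, x along the stud from its head to the post (away from the robot, within 0.25 rad), y to the left. Base 10 mm thick, x -40 to 85, y -48 to 68. Post x 45 to 75, y -26 to 50, up to z 149. The stud, 10 mm thick, is level and sticks out of the post to -x at y 0, z 125.
- stud_groove (a point): Centre of the stud's groove, (0, 0, 125) mm in the stand, same axes. The groove is 16 mm wide, between a collar (x 8 to 12) and the head (x -14 to -8), both 24 mm in diameter. The plate enters it mouth first from the stand's -y side, about 20 mm higher than it will hang, and hangs with its axes along the stand's, its underside 38 mm over the bench.
- keeper (a joint): Angle (rad) of the keeper, a flat steel bar on the post (14 mm wide, z 150 to 156) turning about an upright axis. 0: closed at its stop, pointing to the stand's -x; grows as it swings to the stand's +y, out of the way; stop at 1.57. Closed, it lies 7 mm over the +y shoulder of the hung bracket and blocks lifting it on or off. Light friction (0.04 N m), stays where left. Starts at 0 to 0.25.
- keeper_peg (a point): Middle of the upright peg at the keeper's free end, by which it is moved: 12 mm in diameter, z 155 to 186 mm over the bench (this point 171), 84 mm from the hinge axis.
- keeper_hinge (a point): On the keeper's upright turning axis, (60, 33, 149) mm in the stand's frame.
- spanner: Bystander: steel spanner 30x180x6 mm lying flat; origin at the centre of its underside.
- grease_tin: Bystander: round green tin, pale lid, 73 mm in diameter, 48 mm tall; origin at the centre of its underside.
- nut: Bystander: steel hexagon nut 19x22x10 mm; origin at the centre of its underside.
- bearing: Bystander: ball bearing 40 mm in diameter, 12 mm thick, lying flat; origin at the centre of its underside.
- tape_measure: Bystander: yellow tape measure 32x80x62 mm; origin at the centre of its underside.
- oil_bottle: Bystander: white oil bottle with red spout, 47 mm wide, 139 mm tall; origin at the centre of its underside.

How it is judged:
By the outcome, as a careful person would: the job done as asked, in the order asked, and still so for the second after the job is handed in, with the robot touching nothing.
It also fails if it takes over 58 s, if anything falls off the work surface, if the arm or the gripper's body presses on something with over 40 N, if the wrist force passes 120 N, or if a joint passes its speed limit or range.

ROBOT

A 6-joint arm with a two-finger parallel gripper is mounted at the origin on a cart in front of the work surface, level with it; the furniture and walls round the work are solid. World frame = base frame: x ahead of the robot, y to its left, z up, the work surface at z = 0. Lengths are in m, angles in degrees, forces in N, time in s.
With the tool pointing down it reaches from about 0.325 to 0.85 m from the base axis. Payload 15.5 kg.
Tool frame: the origin (TCP) lies midway between the tips of the shut fingers; the grasp point (between the pads) lies 19 mm behind it; z points along the fingers, y is the line along which they close (so a half turn about z gives the same grasp; the last joint's range is limited). The gripper opens to 91 mm and grips with 3 to 60 N. Pads are 32 mm wide; open, the fingers measure 118 mm over their backs; the gripper's body (76 mm by 178 mm) begins 60 mm behind the grasp point.
Start: joints at [60.132, 28.281, 77.091, -0, 74.628, -5.472], TCP at [0.258, 0.569, 0.214] pointing down, gripper open.
Joint ranges: [-166.48, 166.48], [-47.26, 123.95], [12.59, 153.08], [-70.14, 250.14], [6.76, 159.57], [-176.63, 176.63]. Speed limits (degrees/s): [108.29, 108.29, 147.25, 172.46, 172.46, 172.46].

INTERFACE

Orientations are given as a 3x3 rotation matrix whose columns are the frame's x, y, z axes.
In Python, from bench import ctrl gives the robot as it stands. The module is installed in compiled form; this text tells all that it offers. Calls block until the motion is done:
- ctrl.goto(position, orientation): joint-space move of the TCP to a pose.
- ctrl.move_l(position, vel=0.15, ori=None, contact_N=None): straight line of the TCP; ori=None keeps the orientation; vel is the mean speed in m/s. With contact_N (N) it stops when the force on the tool has changed by that much, and returns True; else False.
- ctrl.movej(angles): joint-space move.
- ctrl.command_gripper(opening): opening from 0.0 (shut) to 1.0 (fully open); the grip force is fixed at half the most; returns when the fingers have stopped.
- ctrl.sleep(seconds).
- ctrl.ik(position, orientation): joint angles nearest the present ones, or None.
- ctrl.read_camera(name): name is "side" or "top"; returns the picture (480x640x3 uint8, blue, green, red); there is no depth.
- ctrl.camera_params(name): a dict with "fx", "fy", "cx", "cy" (pixels), "pose" (4x4, takes a point from camera to world coordinates). Camera axes: x right, y up, looking along -z (the intrinsics and any distortion apply to the point x, -y, -z); pixel columns grow to the right and rows downward; lengths in m; the calibration is good to about 2 mm. A picture is of the moment at which its call begins. camera_params takes no time and is no camera call.
A pose or a line that the arm cannot do raises ctrl.MotionError and nothing moves.
- ctrl.sign_off(): hands the job in; it is judged then, once.
Readings, each from a call of its own:
- ctrl.current_t(): time.
- ctrl.current_q(): joint angles.
- ctrl.current_dq(): joint speeds.
- ctrl.current_effort(): joint torques, N m.
- ctrl.current_tool_pos(): TCP position.
- ctrl.current_eef_rot(): TCP orientation.
- ctrl.current_contact_force(): force on the tool from outside, world axes, zero at the start.
- ctrl.current_wrist_torque(): the same for the moment, N m.
- ctrl.current_grip_width(): opening from 0.0 (shut) to 1.0 (fully open).
- ctrl.current_grasp_force(): force on a finger pad.
Only numpy, scipy, OpenCV 4.12 (cv2) and the standard library are available. Lean on these libraries where they do the work, as an engineer would, in place of code of your own. Each camera call takes 0.05 s, during which the arm holds its last target. There are 200 camera calls.

## Working session

There is one attempt and no reset: what is moved stays moved. The work goes in short steps, each a Python script; the robot and the scene stay as the last script left them, time stands still between calls to the robot, and variables do not carry over. Pictures are saved under pics/ and viewed, at most 10 in all, crops included, and the job is handed in when it is done.

```bash
mkdir -p pics
python3 - <<'E'
from bench import ctrl
import cv2,numpy as np
for n in("side","top"):
    cv2.imwrite(f"pics/{n}0.png",ctrl.read_camera(n)); p=ctrl.camera_params(n); print(n,{k:(np.round(v,4).tolist() if k=='pose' else v) for k,v in p.items()})
E
```

```text
side {'fx': 605.2507316039282, 'fy': 605.2507316039282, 'cx': 322.77943566666653, 'cy': 239.96768640281527, 'pose': [[0.9962, 0.0291, -0.0822, 0.4198], [-0.0866, 0.4367, -0.8954, -1.2922], [0.0099, 0.8991, 0.4376, 0.6754], [0.0, 0.0, 0.0, 1.0]]}
top {'fx': 506.37352950722646, 'fy': 506.37352950722646, 'cx': 313.82583035184405, 'cy': 247.86417003165565, 'pose': [[-0.0024, 0.9889, -0.1486, 0.3463], [-0.9995, 0.0023, 0.0314, -0.1774], [0.0314, 0.1486, 0.9884, 1.0954], [0.0, 0.0, 0.0, 1.0]]}
```

View pics/side0.png

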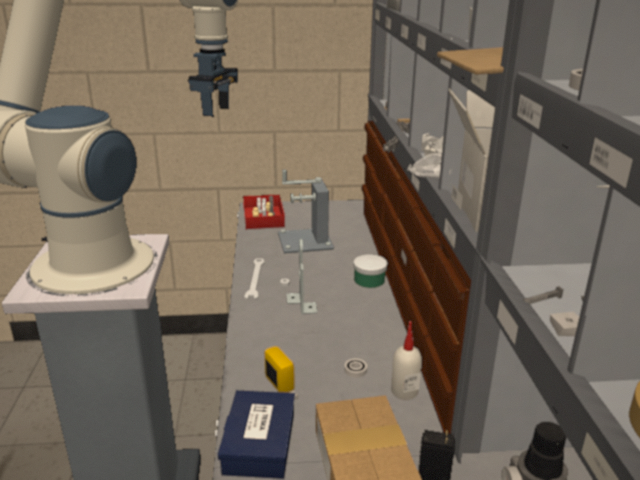

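View pics/top0.png

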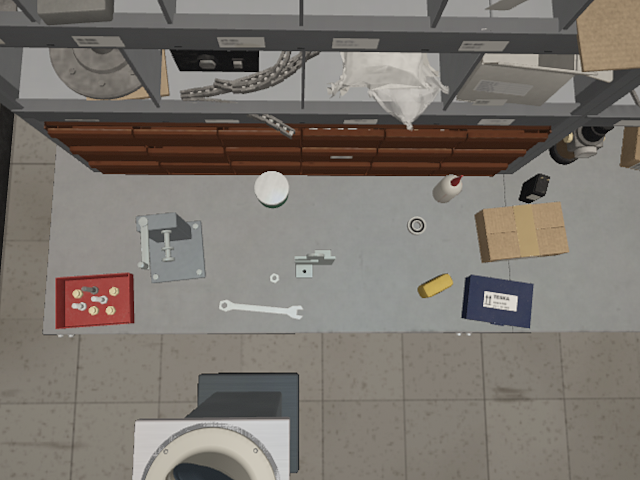

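The side view shows the stand around (310,215) and the bracket at (302,280). In the top view the stand is around (170,245) and the bracket at (315,262). I'll enlarge both.

Run:
```python
import cv2,numpy as np
a=cv2.imread("pics/top0.png"); b=cv2.imread("pics/side0.png")
# top: x 120..340,y 200..290 ; side: x 235..395, y160..320
t=cv2.resize(a[200:300,125:345],None,fx=3.6,fy=3.6,interpolation=cv2.INTER_CUBIC); cv2.imwrite("pics/topc.png",t)
s=cv2.resize(b[165:320,240:390],None,fx=3.8,fy=3.8,interpolation=cv2.INTER_CUBIC); cv2.imwrite("pics/sidec.png",s)
```

```text
(no output)
```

View pics/topc.png

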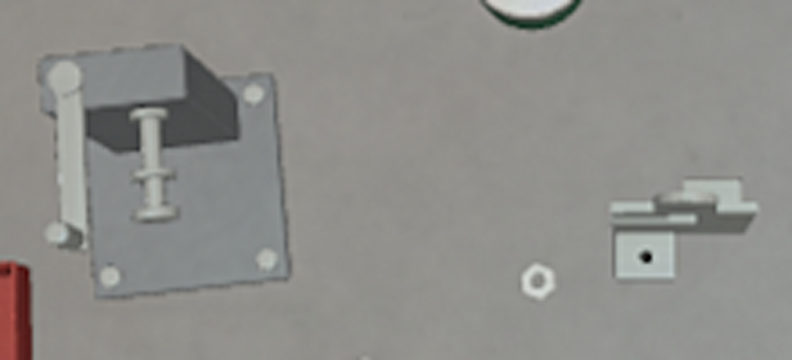

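View pics/sidec.png

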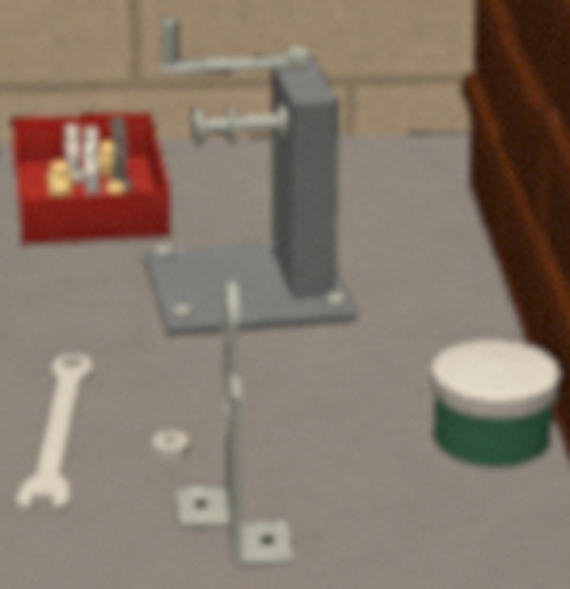

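The top crop shows:
- Stand corners at (288,277), (95,297) and (272,73).
- Groove near (154,194), hinge at (64,77), peg top at (57,231).
- Bracket shoulder ends at (610,208) and (757,207), tab top at (688,196).

The side crop gives the matching view: bracket tab top (232,285), plate foot (235,560), peg top (170,20), groove (213,124).

```bash
cat > h.py <<'E'
from bench import ctrl
import numpy as np, cv2
def ray(n,u,v):
    p=ctrl.camera_params(n); P=np.array(p['pose'])
    return P[:3,3],P[:3,:3]@np.array([(u-p['cx'])/p['fx'],-(v-p['cy'])/p['fy'],-1])
def onz(n,u,v,z):
    o,d=ray(n,u,v); return o+d*(z-o[2])/d[2]
def tri(a,b):
    (o1,d1),(o2,d2)=ray("top",*a),ray("side",*b)
    s=np.linalg.lstsq(np.c_[d1,-d2],o2-o1,rcond=None)[0]
    p,q=o1+s[0]*d1,o2+s[1]*d2; return (p+q)/2,np.linalg.norm(p-q)
def pix(n,X):
    p=ctrl.camera_params(n); P=np.array(p['pose']); c=P[:3,:3].T@(np.asarray(X)-P[:3,3])
    return p['cx']-p['fx']*c[0]/c[2], p['cy']+p['fy']*c[1]/c[2]
E
python3 - <<'E'
from h import *
np.set_printoptions(precision=4,suppress=True)
T=lambda x,y:(125+(x-1.3)/3.6,200+(y-1.3)/3.6)
S=lambda x,y:(240+(x-1.4)/3.8,165+(y-1.4)/3.8)
cs=[((-40,-48),(288,277)),((-40,68),(95,297)),((85,-48),(272,73))]
for l,p in cs: print(l,onz("top",*T(*p),.01))
for l,p in [((-40,68),(168,330)),((85,-48),(353,318)),((-40,68),(146,250)),]: print('side',p,onz("side",*S(*p),.01))
for nm,p,z in [('collar',(153,175),.125),('head',(155,214),.125),('studroot',(150,113),.125),('hinge',(64,77),.160),('pegtop',(55,232),.186),
 ('sh+y',(610,208),.105),('sh-y',(757,207),.105),('tabtop',(688,196),.149),('foot',(645,255),.005),('foot-',(712,190),.005)]: print(nm,onz("top",*T(*p),z))
for nm,p,z in [('groove',(214,124),.125),('pegtop',(170,20),.186),('tabtop',(233,287),.149)]:print('side',nm,onz("side",*S(*p),z))
for nm,a,b in [('groove',(154,194),(214,124)),('pegtop',(55,232),(170,20)),('tabtop',(688,196),(233,287)),('foot+hole',(646,257),(201,504)),]: print('tri',nm,*tri(T(*a),S(*b)))
E
```

```text
(-40, -48) [0.447  0.0217 0.01  ]
(-40, 68) [0.4351 0.1346 0.01  ]
(85, -48) [0.5703 0.0349 0.01  ]
side (168, 330) [0.4454 0.0126 0.01  ]
side (353, 318) [0.5645 0.0215 0.01  ]
side (146, 250) [0.434  0.1336 0.01  ]
collar [0.4908 0.0738 0.125 ]
head [0.4699 0.0719 0.125 ]
studroot [0.5245 0.0767 0.125 ]
hinge [0.5368 0.1125 0.16  ]
pegtop [0.453  0.1051 0.186 ]
sh+y [ 0.4761 -0.1698  0.105 ]
sh-y [ 0.4768 -0.2505  0.105 ]
tabtop [ 0.4768 -0.211   0.149 ]
foot [ 0.4608 -0.1902  0.005 ]
foot- [ 0.5003 -0.2307  0.005 ]
side groove [0.4787 0.0746 0.125 ]
side pegtop [0.4525 0.1017 0.186 ]
side tabtop [ 0.4754 -0.2128  0.149 ]
tri groove [0.4795 0.0725 0.126 ] 0.0018725476771243477
tri pegtop [0.4529 0.1055 0.1847] 0.0005578869385603251
tri tabtop [ 0.4761 -0.211   0.1482] 0.0014218156797280194
tri foot+hole [ 0.4587 -0.1908  0.0043] 0.0018227935412944791
```

```bash
cat >> h.py <<'E'
np.set_printoptions(precision=4,suppress=True)
G=np.array([.4805,.0725]); YAW=.102; B=np.array([.4763,-.2108]); BY=.009
def R2(a): return np.array([[np.cos(a),-np.sin(a)],[np.sin(a),np.cos(a)]])
def ori(a):  # tool down, tool y at world angle a
    y=np.array([np.cos(a),np.sin(a),0]); z=np.array([0,0,-1.]); return np.c_[np.cross(y,z),y,z]
def st(x,y,z): return np.r_[G+R2(YAW)@[x,y],z]
def keep(th,off,z=.164): # finger pose: 'off' m along +tangent from peg
    p=np.array([.060-.084*np.cos(th),.033+.084*np.sin(th)])+off*np.array([np.sin(th),np.cos(th)])
    return st(*p,z), YAW+np.pi/2-th
E
python3 - <<'E'
from h import *
for f in (0,np.pi,):
    for th in(0,.8,1.5):
        p,a=keep(th,-.026); q=ctrl.ik(p,ori(a+f)); print(f,th,p,q)
    print(ctrl.ik([*B,.113],ori(BY+f)), ctrl.ik(st(0,0,.15),ori(YAW+f)))
E
```

```text
0 0 [0.4559 0.077  0.164 ] [  2.1827  19.0961 102.9497  -0.      57.9541 -93.6615]
0 0.8 [0.4558 0.1455 0.164 ] [ 10.5497  20.2694 100.8885  -0.      58.842  -39.4579]
0 1.5 [0.4968 0.1897 0.164 ] [14.4666 24.1598 93.8198 -0.     62.0205  4.5661]
[-30.4436  27.425   98.4184  -0.      54.1565 -30.9593] [  1.5353  21.9576 100.867   -0.      57.1754  -4.3089]
3.141592653589793 0 [0.4559 0.077  0.164 ] [  2.1827  19.0961 102.9497  -0.      57.9541  86.3385]
3.141592653589793 0.8 [0.4558 0.1455 0.164 ] [ 10.5497  20.2694 100.8885  -0.      58.842  140.5421]
3.141592653589793 1.5 [0.4968 0.1897 0.164 ] [  14.4666   24.1598   93.8198   -0.       62.0205 -175.4339]
[-30.4436  27.425   98.4184  -0.      54.1565 149.0407] [  1.5353  21.9576 100.867   -0.      57.1754 175.6911]
```

Run:
```python
from h import *
th0=0.02
p,a=keep(th0,-.026,.27); ctrl.goto(p,ori(a)); print(ctrl.current_t())
ctrl.command_gripper(0)
p,a=keep(th0,-.026); print('hit',ctrl.move_l(p,.2,contact_N=8),ctrl.current_t())
for th in np.linspace(.3,1.5,5):
    p,a=keep(th,-.020); h=ctrl.move_l(p,.15,ori(a),contact_N=15); print(th,h,ctrl.current_t())
    if h: break
print(ctrl.current_contact_force())
p,a=keep(th,-.028); ctrl.move_l(p,.15)
p[2]=.27; ctrl.move_l(p,.3)
ctrl.goto([*B,.24],ori(BY)); ctrl.command_gripper(.6); print(ctrl.current_t())
for n in("side","top"): cv2.imwrite(f"pics/{n}1.png",ctrl.read_camera(n))
a,b=cv2.imread("pics/top1.png")[180:300,110:360],cv2.imread("pics/side1.png")[90:330,230:390]
c=np.zeros((600,800,3),np.uint8); a=cv2.resize(a,(500,240),interpolation=cv2.INTER_CUBIC); b=cv2.resize(b,None,fx=1.87,fy=1.87,interpolation=cv2.INTER_CUBIC)
c[:240,:500]=a; c[:b.shape[0],500:500+b.shape[1]]=b[:600,:300]; cv2.imwrite("pics/c1.png",c)
```

```text
2.025
hit False 4.075
0.3 False 4.5083
0.6 False 4.9583
0.8999999999999999 False 5.4083
1.2 False 5.8583
1.5 False 6.3083
[ 0.2117 -0.2798  0.2789]
9.4833
```

View pics/c1.png

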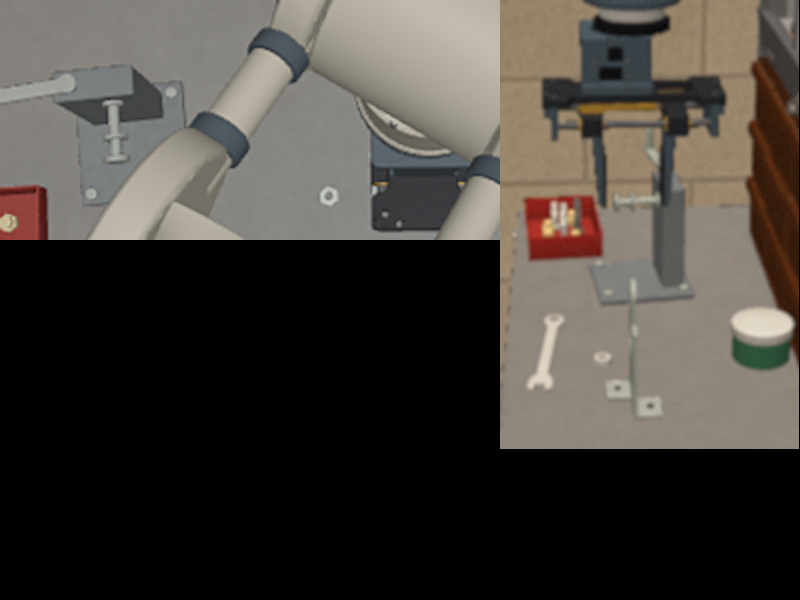

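The keeper bar now points left, about 1.5 rad open (crop (0-70,90)). In the side crop the fingers at (603,190) and (667,190) straddle the tab at (632,285). Now I'll grip, lift, and stop short of the stud for a look.

Run:
```python
from h import *
print('hit',ctrl.move_l([*B,.113],.15,contact_N=8))
ctrl.command_gripper(0); print(ctrl.current_grip_width()*91,ctrl.current_grasp_force(),ctrl.current_tool_pos())
ctrl.move_l([*B,.20],.15); print(ctrl.current_contact_force())
ctrl.goto(st(0,-.10,.20),ori(YAW)); ctrl.move_l(st(0,-.10,.171),.1)
print(ctrl.current_t(),ctrl.current_tool_pos())
for n in("side","top"): cv2.imwrite(f"pics/{n}2.png",ctrl.read_camera(n))
b=cv2.imread("pics/side2.png")[140:290,240:390]; a=cv2.imread("pics/top2.png")[200:300,130:270]
b=cv2.resize(b,None,fx=4,fy=4,interpolation=cv2.INTER_CUBIC); cv2.imwrite("pics/c2.png",b)
print(pix("side",st(0,0,.125)),pix("side",st(0,-.10+.04,.125)))
```

```text
hit False
4.68009722570893 29.997934699058533 [ 0.4762 -0.2107  0.1129]
[ 0.4185 -0.4606 -2.2344]
13.3417 [ 0.4907 -0.0277  0.1709]
(np.float64(296.73694534744925), np.float64(197.5753423640042)) (np.float64(300.5774996741886), np.float64(207.06368805908036))
```

View pics/c2.png

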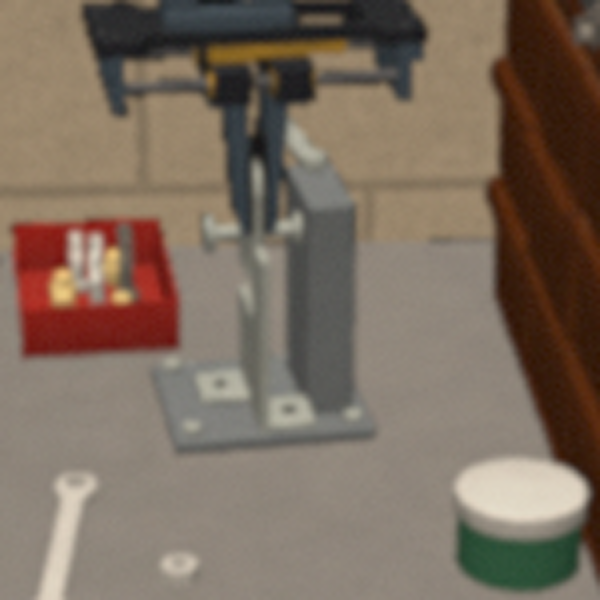

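The bracket is held upright beside the stud. The stud is at row 230 and its head at column 210 of the crop, and the predicted groove pixel (227,230) agrees. Inserting with a contact guard.

Run:
```python
from h import *
h=ctrl.move_l(st(0,0,.171),.08,contact_N=5); print('in',h,R2(-YAW)@(ctrl.current_tool_pos()[:2]-G),ctrl.current_contact_force())
if not h:
    h=ctrl.move_l(st(0,0,.149),.05,contact_N=3); print('down',h,ctrl.current_tool_pos(),ctrl.current_contact_force())
print(ctrl.current_t())
for n in("side","top"): cv2.imwrite(f"pics/{n}3.png",ctrl.read_camera(n))
b=cv2.imread("pics/side3.png")[140:290,240:390]
cv2.imwrite("pics/c3.png",cv2.resize(b,None,fx=4,fy=4,interpolation=cv2.INTER_CUBIC))
```

```text
in False [ 0.     -0.0004] [ 0.341  -0.3065 -1.6963]
down True [0.4804 0.0723 0.1498] [-0.5259 -0.6408  6.3525]
15.275
```

View pics/c3.png

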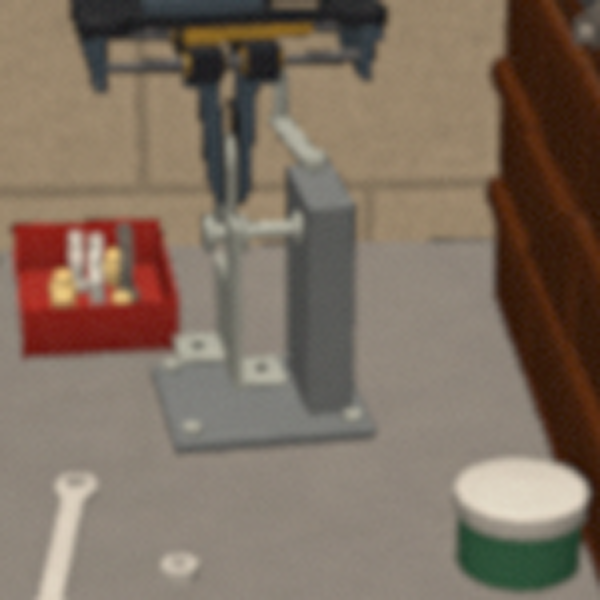

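Seated: contact at TCP z 0.150 as expected, and the plate sits in the groove just behind the head at (213,230). The keeper is still aside at (280-320,110-155). Now I'll release, back off and close the keeper.

Run:
```python
from h import *
ctrl.command_gripper(.25); ctrl.move_l(st(0,0,.27),.15)
print(ctrl.current_t(),'drawer x',onz("top",200,175,0),onz("top",200,128,.25))
p,a=keep(1.5,.033,.27); o=lambda a:ori(a-np.pi/2)
ctrl.goto(p,o(a)); ctrl.command_gripper(0)
p,a=keep(1.5,.033); h=ctrl.move_l(p,.15,contact_N=6); print('down',h,ctrl.current_tool_pos())
if not h:
    for th in np.linspace(1.2,.1,5):
        p,a=keep(th,.022); h=ctrl.move_l(p,.12,o(a),contact_N=12); print(th,h)
        if h: break
    else:
        p,a=keep(0,.014); print('stop',ctrl.move_l(p,.03,o(a),contact_N=6),ctrl.current_tool_pos(),keep(0,.022)[0],ctrl.current_contact_force())
        p,a=keep(0,.035); ctrl.move_l(p,.1); p[2]=.27; ctrl.move_l(p,.2); ctrl.goto([.33,.32,.35],o(a))
print(ctrl.current_t())
for n in("side","top"): cv2.imwrite(f"pics/{n}4.png",ctrl.read_camera(n))
a,b=cv2.imread("pics/top4.png")[190:300,110:260],cv2.imread("pics/side4.png")[140:290,240:390]
f=lambda m:cv2.resize(m,(400,int(400*m.shape[0]/m.shape[1])),interpolation=cv2.INTER_CUBIC)
a,b=f(a),f(b); c=np.zeros((400,800,3),np.uint8); c[:a.shape[0],:400]=a; c[:,400:]=b[:400]; cv2.imwrite("pics/c4.png",c)
```

```text
16.8083 drawer x [0.6741 0.0404 0.    ] [ 0.6837 -0.0067  0.25  ]
down False [0.5554 0.2    0.1648]
1.2 False
0.925 False
0.65 False
0.375 False
0.1 False
stop True [0.4525 0.1252 0.164 ] [0.451  0.1248 0.164 ] [-0.7994  8.1884  2.3253]
24.1917
```

View pics/c4.png

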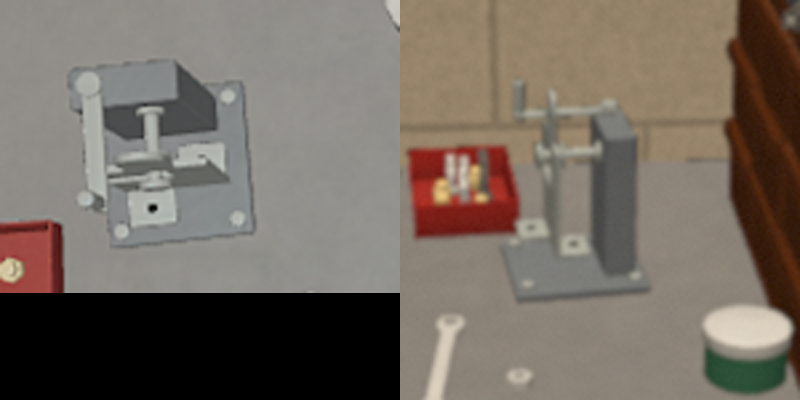

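The bracket hangs on the stud in the groove (right panel (550,155)). The keeper bar lies over its left shoulder, with the peg at (86,198) in the left panel. The hard stop was felt at 8 N where expected, and the arm is clear.

```bash
python3 -c "
from bench import ctrl
print(ctrl.sign_off())"
```

```text
the job is handed in; nothing more can be done
None
```

The bracket is hanging on the stud with the keeper closed against its stop over the shoulder, and the job was handed in at about 24 s on the robot's clock.

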